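# Set the shelf card in its holder and hold the spring clip open around its edge

### The arm

A 7-joint arm with a two-finger parallel gripper is mounted at the origin on the work surface. World frame = base frame: x ahead of the robot, y to its left, z up, the work surface at z = 0. Lengths are in m, angles in rad, forces in N, time in s.
With the tool pointing down it reaches from about 0.4 to 0.875 m from the base axis. Payload 19.3 kg.
Tool frame: the origin (TCP) lies at the very end of the fingers, on their centre line; the grasp point (between the pads) lies 19 mm behind it; z points along the fingers, y is the line along which they close (so a half turn about z gives the same grasp; the last joint's range is limited). The gripper opens to 85 mm and grips with 20 to 120 N. Pads are 22 mm wide; open, the fingers measure 114 mm over their backs; the gripper's body (76 mm by 85 mm) begins 54 mm behind the grasp point. The pads swing forward as they close: fully open they stand 13 mm farther back than shut.
Start: joints at [-1.297, 0.521, -0.036, 1.599, 0.021, 1.021, -0.113], TCP at [0.211, 0.588, 0.231] pointing down, gripper open.
Joint ranges: [-2.91, 2.91], [-0.3, 2.13], [-1.5, 1.42], [0.17, 2.43], [-1.26, 4.41], [0.16, 1.93], [-2.52, 2.52]. Speed limits (rad/s): [1.89, 1.89, 2.39, 2.39, 3.01, 3.01, 3.01].

### API

Orientations are given as [roll, pitch, yaw] about the fixed x, y, z axes, in that order (R = Rz(yaw) Ry(pitch) Rx(roll)).
In Python, from workcell import bot gives the robot as it stands.
- The arm moves only by the shell command python3 -m crank 'ROWS' [FORCE]. ROWS is a JSON object of lists of equal length, an entry for each row: "travel": the shift along the world's x, y, z in cm, a list of three; "turn": the turn, a rotation vector about the world's x, y, z in degrees, a list of three; "gripper": the closure, from 0 (fully open) to 1 (shut). A call has exactly 5 rows; each row is the pose to reach, as a shift and turn from the pose commanded when the call began; what a row does not reach only later rows make up. A row lasts 1/10 s, in which the tool goes at most 50 mm and 8.59 degrees, less where a joint would pass 70% of its speed; a pose out of reach is approached as far as the arm can. A call with a gripper value outside its range is refused whole. The fingers move at their own pace and stop on an object; FORCE is the grip in N (left out, the last holds). Time passes only in rows, so rows that repeat a pose let the fingers close, or fill a call up. It gives the time, the measured TCP pose, the force, the opening and the grip force at its end, in the units of the state.
- bot.observe(): the state, without advancing time (a new reading comes with each control period).
- bot.grab_frame(name): name is "scene" or "top" or "wrist"; returns a dict with "pixels" (400x640x3 uint8, red, green, blue), "fx", "fy", "cx", "cy" (pixels), "extrinsics" (4x4, takes a point from world to camera coordinates). Camera axes: x right, y down, z forward; pixel columns grow to the right and rows downward; lengths in m; the calibration is good to about 2 mm. A picture is of the moment at which its call begins. There is no depth.
- bot.job_done(): hands the job in; it is judged then, once.
The state is a dict: "clock": time; "qpos": joint angles; "qd": joint speeds; "joint_efforts": joint torques, N m; "position": TCP position; "tool_rot": TCP orientation; "force": force on the tool from outside, world axes, zero at the start; "moment": the same for the moment, N m; "grip_width": finger opening in m; "finger_force": force on a finger pad.
Only numpy, scipy, OpenCV 4.12 (cv2) and the standard library are available. Lean on these libraries where they do the work, as an engineer would, in place of code of your own. Each camera call takes 0.05 s, during which the arm holds its last target. There are 200 camera calls.

### The job

Lift the white card out of its storage rack, stand it in the slotted holder and push it down until both ends of its cross rod have snapped in under the sprung jaws of the two fork clips, then let go of it. Then take the spring clip by its grips, squeeze it wide open and hold it gaping around one of the card's two upright edges, above the rod, with the card's edge well inside the open jaws and the clip touching neither card nor holder, so that a workmate can slip a job sheet in. Finish like that, still holding the clip open in the gripper, and leave everything else on the table where it is.

Things in the scene. Friction and masses are not known exactly. Their poses are not given: they have to be found in the camera images.
- card: stiff white plate 120 mm wide (along its y), 4 mm thick (x), 148 mm tall, same from front and back, about 0.15 kg. Origin: middle of its lower edge, z up the plate. A steel cross rod 10 mm thick, 170 mm long runs along y, its axis 36 mm above the origin, so it sticks out 25 mm past each upright edge. Starts upright in the rack's slot
- card_grip (a point): centre of the grey grip rib on the card's top, 152 mm above the card's origin: 12 mm thick (card's x), 50 mm wide (y), 20 mm tall. Grip the card here, closing along its x
- rack: dark steel storage rack, fixed; base plate 90 x 150 mm with a slot 6 mm wide (x) and 127 mm long (y), its floor 9 mm and its top 36 mm above the table. The card stands in it. Origin under its centre, on the table. Rack and clip may swap sides from start to start
- holder: light metal card holder, fixed; base plate 90 x 200 mm, origin under its centre, on the table. A slot along its y, 6.5 mm wide, 112 mm long, flared to 20 mm at its mouth 39 mm up, takes the card's lower edge; a fork clip at each end takes the rod. Seated, the card's origin is 10 mm above the table over the holder's origin, its y along the holder's y, either way round
- fork_a (a point): fork clip at the holder's +y end, 74 mm from its centre: the point where the rod's axis sits when home, 46 mm above the table. The fork is 13 mm wide inside (along x), flared to about 24 mm at its mouth, 80 mm above the table. On its +x side a sprung hinged jaw with a sloped top overhangs the mouth; the rod pushes it aside about 4 mm. Both forks together take roughly 6 to 15 N of push
- fork_b (a point): the same for the fork clip at the holder's -y end
- latch_a (a joint): sprung jaw of the fork clip on the holder's +y side, rad: 0 = sprung home over the mouth, about 0.15 while the rod passes, at most 0.6
- latch_b (a joint): the same for the fork clip on the holder's -y side
- clip: spring clip of dark steel with two black grips, 91 mm long, 55 mm over the grips, 26 mm wide, about 70 g; starts lying on its side, closed, hinge pin upright. The body is its first half (+y side); origin on the pin's axis at the underside. x points from the pin to the jaws, which reach 43 mm from the pin. Opened, its midline is this x turned by minus half the joint value about z
- clip_grips (a point): midway between the two grips when the clip is closed, 36 mm behind the pin (clip's -x), 13 mm above the underside. Each grip is 22 mm long, 26 mm tall, 5 mm thick, 22 mm to either side (y). Squeezing them together opens the jaws against a spring, about 4 N at first, 9 N wide open; at the end stop they are parallel, about 28 mm over all, 41 mm behind the pin; harder squeezing does no harm
- clip_jaw (a joint): opening angle of the clip's second half against the first, rad: 0 closed, 0.55 at the end stop, fully gaping (jaw tips about 24 mm apart)
- clip_tip_a (a point): tip of the jaw on the first half (clip's +y side), 13 mm above the underside
- clip_tip_b (a point): tip of the jaw on the second half (clip's -y side), 13 mm above the underside
- spool: copper-coloured wire spool 90 mm across, 50 mm tall, bystander: leave it where it is
- tube: square steel tube offcut 140 x 30 x 30 mm, bystander: leave it where it is
- bracket: steel angle bracket 60 x 50 x 60 mm tall, bystander: leave it where it is
- spanner: spanner 150 mm long, flat on the table, bystander: leave it where it is
- tray: grey open tray 110 x 150 x 60 mm, bystander: leave it where it is
- bolt: steel bolt 60 mm long, bystander: leave it where it is
- channel: steel channel offcut 160 x 40 x 30 mm, bystander: leave it where it is
There are look-alikes about, which are no part of the job. What is shaped like the holder but yellow is not meant.

How it is judged:
On the way, in this order (a step that is already met when the one before it is completed fails the run):
1. the card stands in the holder, its rod home in both fork clips, jaws sprung back over it, let go (z of card in the frame of holder below 0.0145 m and horizontal distance between card and holder below 0.008 m and angle between the y axis of card and the y axis of holder, either way round below 0.08 rad and angle between card's own z axis and vertical below 0.15 rad and value of joint each of latch_a, latch_b below 0.06 rad and contact force between the fingers and card below 0.3 N), for 0.2 s.
2. the clip has been picked up by its grips (height (world z) of clip above 0.03 m and contact force between clip and the fingers above 1 N), for 0.1 s.
At the end, for the whole second after the job is handed in: Card seated (within 5 mm up, 8 mm sideways), latches under 0.06 rad; clip in the fingers, open over 0.35 rad, one jaw tip each side of the card over 4 mm from its midplane, 8-45 mm in from an upright edge, 55-148 mm up it, pin outside; clip-card under 1 N, clip-holder 0.5 N (z of card in the frame of holder below 0.0145 m and horizontal distance between card and holder below 0.008 m and angle between the y axis of card and the y axis of holder, either way round below 0.08 rad and angle between card's own z axis and vertical below 0.15 rad and value of joint each of latch_a, latch_b below 0.06 rad and ((x of clip_tip_a in the frame of card above 0.004 m and x of clip_tip_b in the frame of card below -0.004 m) or (x of clip_tip_a in the frame of card below -0.004 m and x of clip_tip_b in the frame of card above 0.004 m)) and ((y of clip_tip_a in the frame of card between 0.015 and 0.052 m and y of clip_tip_b in the frame of card between 0.015 and 0.052 m and y of clip in the frame of card above 0.061 m) or (y of clip_tip_a in the frame of card between -0.052 and -0.015 m and y of clip_tip_b in the frame of card between -0.052 and -0.015 m and y of clip in the frame of card below -0.061 m)) and z of clip_tip_a in the frame of card between 0.055 and 0.148 m and z of clip_tip_b in the frame of card between 0.055 and 0.148 m and value of joint clip_jaw above 0.35 rad and contact force between clip and the fingers above 2 N and contact force between clip and card below 1 N and contact force between clip and holder below 0.5 N and height (world z) of clip above 0.05 m and linear speed of clip below 0.03 m/s and contact force between the fingers and card below 0.5 N); the arm keeps its last pose, push and grip.
It fails at once if a bystander is moved more than 25 mm (distance of any of spool, tube, bracket, spanner, tray, bolt, channel from where it was at the start of the episode above 0.025 m).
It also fails if it takes over 64 s, if anything falls off the work surface, if the arm or the gripper's body presses on something with over 40 N, if the wrist force passes 120 N, or if a joint passes its speed limit or range.

## Working session

There is one attempt and no reset: what is moved stays moved. The work goes in short steps, Python scripts to look and compute and a shell command to move; the robot and the scene stay as the last step left them, time stands still between calls to the robot, and variables do not carry over. Pictures are saved under pics/ and viewed, at most 14 in all, crops included, and the job is handed in when it is done.

```bash
mkdir -p pics; ls
python3 - <<'E'
from workcell import bot
import cv2,json,numpy as np
for n in ("scene","top"):
    f=bot.grab_frame(n); cv2.imwrite(f"pics/{n}0.png",f["pixels"][...,::-1])
    print(n,f["fx"],f["fy"],f["cx"],f["cy"],np.round(f["extrinsics"],4).tolist())
print(bot.observe())
E
```

```text
pics
scene 379.30024977676896 379.30024977676896 320.16819518921756 201.68084493235762 [[0.5811, 0.8136, -0.0197, -0.2964], [0.5054, -0.3797, -0.7749, -0.1715], [-0.6379, 0.4403, -0.6318, 1.3789], [0.0, 0.0, 0.0, 1.0]]
top 442.342104512723 442.342104512723 314.74217735006454 195.01312521834498 [[-0.023, -0.9997, -0.0127, 0.0192], [-0.9899, 0.0246, -0.1399, 0.5101], [0.1402, 0.0093, -0.9901, 1.1583], [0.0, 0.0, 0.0, 1.0]]
{'clock': 0.1, 'qpos': array([-1.29722055,  0.52193554, -0.03635138,  1.59990942,  0.02120442,
        1.02107534, -0.11278269]), 'qd': array([-0.00137759,  0.00033108,  0.00017756, -0.00073383,  0.00030189,
       -0.00109077,  0.00174019]), 'joint_efforts': array([ 4.04512612e-03, -9.28486419e+01,  1.98405616e+00, -3.70536947e+01,
        1.80817873e-02,  5.37348838e-03,  5.70635507e-06]), 'position': array([0.21057819, 0.58816794, 0.23080966]), 'tool_rot': array([-3.14065166e+00,  5.55236214e-05,  2.79784555e+00]), 'force': array([ 0.28555273, -0.01179884, -0.16634357]), 'moment': array([-0.00053801, -0.07882413, -0.01552872]), 'finger_force': 0.0, 'grip_width': 0.08517397708927615}
```

View pics/scene0.png

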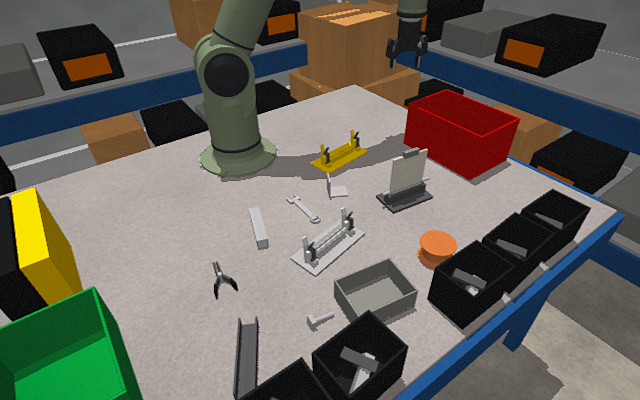

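View pics/top0.png

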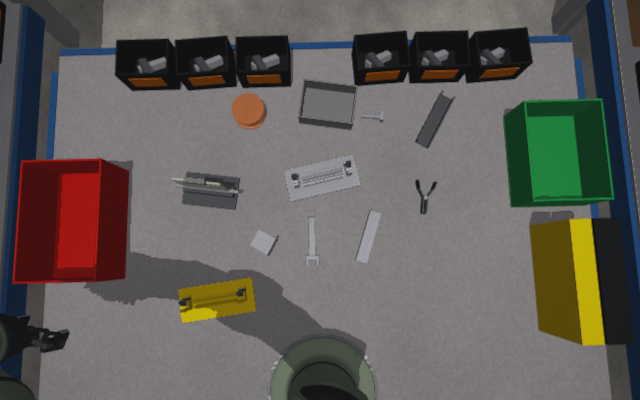

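The top view shows the grey holder at (322,177), the yellow look-alike at (217,299), the rack with card at (210,189) and the clip at (425,196) with its grips towards the image top. The grey holder fits the description ("light metal"); the yellow one is ruled out. I'll confirm in enlarged crops.

```bash
cat > h.py <<'E'
import numpy as np,cv2
from workcell import bot
def cam(f): 
    K=np.array([[f["fx"],0,f["cx"]],[0,f["fy"],f["cy"]],[0,0,1]]);return K,np.array(f["extrinsics"])
def ray(f,u,v):
    K,E=cam(f);d=E[:3,:3].T@np.linalg.inv(K)@[u,v,1];return -E[:3,:3].T@E[:3,3],d
def onz(f,u,v,z):
    c,d=ray(f,u,v);return c+d*(z-c[2])/d[2]
def tri(*obs): # (f,u,v)...
    A=0;b=0
    for f,u,v in obs:
        c,d=ray(f,u,v);d=d/np.linalg.norm(d);P=np.eye(3)-np.outer(d,d);A=A+P;b=b+P@c
    return np.linalg.solve(A,b)
def proj(f,p):
    K,E=cam(f);q=K@(E[:3,:3]@np.asarray(p)+E[:3,3]);return q[:2]/q[2]
def crop(f,u0,v0,w,h,s):
    im=cv2.resize(f["pixels"][v0:v0+h,u0:u0+w,::-1],None,fx=s,fy=s,interpolation=cv2.INTER_CUBIC)
    for u in range((u0//10+1)*10,u0+w,10):
        cv2.line(im,((u-u0)*s,0),((u-u0)*s,8 if u%50 else 20),(0,0,255),1)
        if u%20==0: cv2.putText(im,str(u),((u-u0)*s,30),0,.4,(0,0,255),1)
    for v in range((v0//10+1)*10,v0+h,10):
        cv2.line(im,(0,(v-v0)*s),(8,(v-v0)*s),(0,0,255),1)
        if v%20==0: cv2.putText(im,str(v),(10,(v-v0)*s),0,.4,(0,0,255),1)
    return im
E
python3 - <<'E'
from h import *
import pickle
T=bot.grab_frame("top");S=bot.grab_frame("scene");pickle.dump((T,S),open("f0.pkl","wb"))
a=crop(T,165,165,100,50,4);b=crop(T,280,150,100,50,4);c=crop(T,380,165,100,50,4)
d=crop(S,370,145,80,75,5);e=crop(S,285,200,80,75,5)
c2=np.zeros((375,400,3),np.uint8)
top=np.hstack([a,b]);bot_=np.hstack([d,e])
cv2.imwrite("pics/m1.png",np.vstack([top,bot_]))
c3=crop(S,200,255,50,50,8);cc=crop(T,400,165,50,50,8);cv2.imwrite("pics/m2.png",np.hstack([cc,c3]))
E
```

```text
(no output)
```

View pics/m1.png

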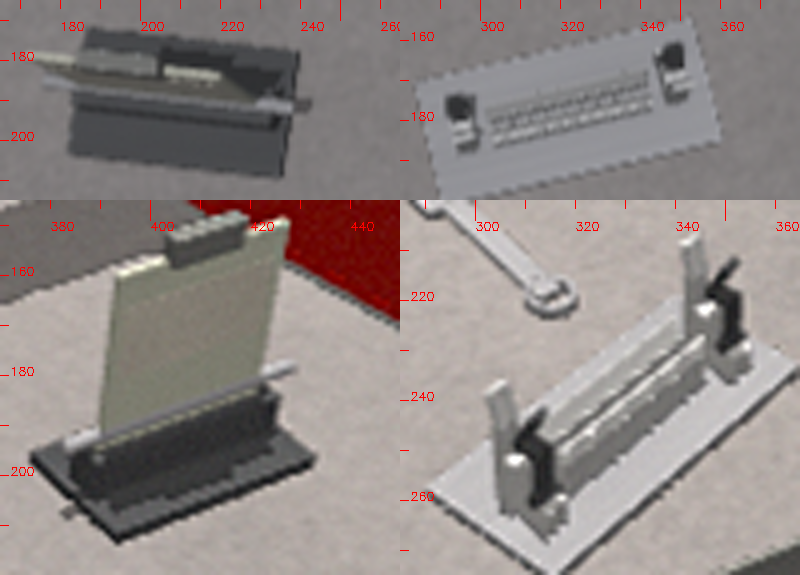

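View pics/m2.png

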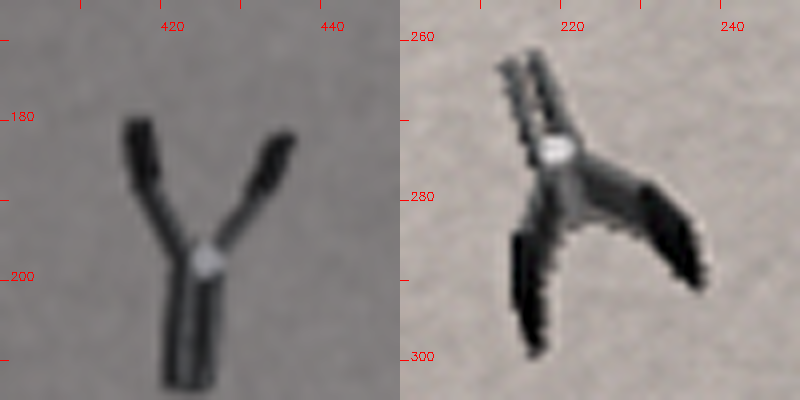

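Crops confirm it: the grey holder (top view forks at (295,178),(347,168), black sprung jaws on the image-up, world +x side) fits; the yellow one doesn't. Card rod ends top (176,185),(242,191). Clip pin at top (425.6,197.5), grips image-up, jaws image-down.

Run:
```python
from h import *
import pickle
from scipy.optimize import least_squares
T,S=pickle.load(open("f0.pkl","rb"))
print("cams",*[np.round(ray(f,0,0)[0],3) for f in (T,S)])
def fit(pts,x0):
    def P(x,p): c,s=np.cos(x[3]),np.sin(x[3]);return [x[0]+c*p[0]-s*p[1],x[1]+s*p[0]+c*p[1],x[2]+p[2]]
    r=least_squares(lambda x:np.concatenate([proj(f,P(x,p))-np.array(uv) for p,f,uv in pts]),x0,loss="soft_l1")
    print(np.round(r.x,4),"yawdeg",round(np.degrees(r.x[3]),2));print(np.round(r.fun.reshape(-1,2),1).tolist())
h=-.5
card=[((0,.085,.036),T,(176.2,185)),((0,-.085,.036),T,(242,191.2)),((0,.085,.036),S,(429.4,178.6)),((0,-.085,.036),S,(383,194)),
((0,.06,.148),T,(174.5,179)),((0,-.06,.148),T,(220,184)),((0,.06,.148),S,(427.6,149.4)),((0,-.06,.148),S,(393.6,159.4))]
card=[(p,f,(u+h,v+h)) for p,f,(u,v) in card]
fit(card,[.5,.25,.009,-.1])
hold=[((.045,.1,.0),T,(283.75,172)),((.045,-.1,.0),T,(352.5,154.5)),((-.045,-.1,.0),T,(360.5,184.5)),((-.045,.1,0),T,(290,200)),
((-.045,-.1,0),S,(290.6,258)),((.045,-.1,0),S,(316,275.3)),((.045,.1,0),S,(365.5,234))]
hold=[(p,f,(u+h,v+h)) for p,f,(u,v) in hold]
fit(hold,[.5,0,.006,.25])
print("pin",tri((T,425.1,197),(S,218.9,273.2)))
for n,u,v,z in(("gripL",417,183.9,.026),("gripR",433.5,185.1,.026),("jaw",422.9,213,.026),("pinT",425.1,197,.028)):print(n,onz(T,u,v,z))
```

```text
cams [ 0.343 -0.004  1.218] [ 1.139 -0.431  0.732]
[ 0.5365  0.2964  0.009  -0.1365] yawdeg -7.82
[[0.3, -0.4], [-3.2, 0.4], [-1.3, -0.4], [-0.7, 0.8], [-2.7, -0.8], [0.2, -0.4], [-0.2, -0.5], [-0.4, 0.7]]
[ 0.565  -0.0114  0.0043  0.2077] yawdeg 11.9
[[-0.7, -1.7], [0.0, -0.4], [-0.2, 0.4], [0.2, 1.3], [-0.3, -0.0], [-0.2, 0.8], [0.0, -0.5]]
pin [ 0.49916715 -0.29232493  0.02455823]
gripL [ 0.53547979 -0.27212902  0.026     ]
gripR [ 0.53104643 -0.31671487  0.026     ]
jaw [ 0.45556967 -0.28360073  0.026     ]
pinT [ 0.49869369 -0.29155498  0.028     ]
```

```bash
python3 -m crank '{"travel":[[0,0,4],[0,0,8],[2,-2,11],[5,-5,11],[9,-8,11]],"turn":[[0,0,-8],[0,0,-16],[0,0,-24],[0,0,-32],[0,0,-40]],"gripper":[0,0,0,0,0]}'
python3 -m crank '{"travel":[[4,-4,0],[8,-8,0],[12,-11,0],[15,-14,0],[17,-16,0]],"turn":[[0,0,-8],[0,0,-16],[0,0,-24],[0,0,-31],[0,0,-38]],"gripper":[0,0,0,0,0]}'
python3 -m crank '{"travel":[[2,-2,0],[6,-5,0],[6.5,-5.2,0],[6.5,-5.2,0],[6.5,-5.2,0]],"turn":[[0,0,0],[0,0,0],[0,0,0],[0,0,0],[0,0,0]],"gripper":[0,0,0,0,0]}'
python3 - <<'E'
from h import *
import pickle
W=bot.grab_frame("wrist");T=bot.grab_frame("top");S=bot.grab_frame("scene");pickle.dump((W,T,S),open("f1.pkl","wb"))
print(bot.observe()["position"],bot.observe()["tool_rot"],bot.observe()["qpos"])
print("wristcam",ray(W,0,0)[0], np.round(W["extrinsics"],3).tolist())
im=cv2.resize(W["pixels"][...,::-1],(800,500));cv2.imwrite("pics/w1.png",im)
print("pred rib",proj(W,[.5365,.2964,.171]))
E
```

```text
clock: 0.7
position: [0.3004, 0.5081, 0.3421]
tool_rot: [3.141, -0.001, 2.097]
force: [1.5, 2.2, -0.0]
grip_width: 0.0855
finger_force: 0.0
clock: 1.2
position: [0.4729, 0.3454, 0.3414]
tool_rot: [3.141, 0.0, 1.429]
force: [0.4, 1.2, -0.1]
grip_width: 0.0856
finger_force: 0.0
clock: 1.7
position: [0.5351, 0.2971, 0.341]
tool_rot: [-3.141, 0.0, 1.437]
force: [0.5, 0.5, 0.4]
grip_width: 0.0849
finger_force: 0.0
[0.53486948 0.2973891  0.34132527] [-3.14126821e+00 -3.07213001e-04  1.43810329e+00] [-0.86678274  0.43187166  0.38847839  1.5066269  -0.16911244  1.23634281
 -0.58760165]
wristcam [0.54602587 0.37670797 0.48411757] [[0.991, -0.134, 0.001, -0.491], [-0.127, -0.942, 0.31, 0.274], [-0.041, -0.308, -0.951, 0.598], [0.0, 0.0, 0.0, 1.0]]
pred rib [319.54797724 173.96815171]
```

View pics/w1.png

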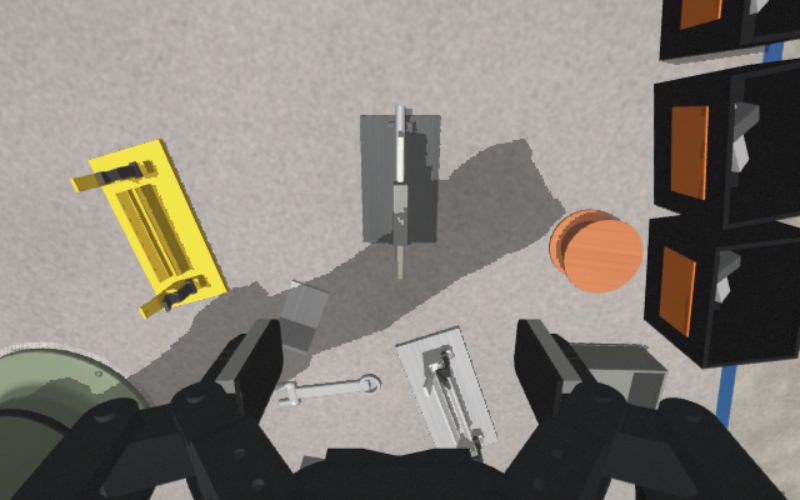

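Wrist view: rack with card ahead; rod far end ≈(320,85), rib ≈(320,147–196), near card corner ≈(320,222); holder at lower centre (445,390 in the enlarged picture).

Run:
```python
from h import *
import pickle
W,T,S=pickle.load(open("f1.pkl","rb"))
x,y,z,a=.5365,.2964,.009,-.1365
for p in [(0,.085,.036),(0,.085,.041),(0,.06,.148),(0,-.06,.148),(0,.025,.162),(0,-.025,.162),(-.006,0,.162),(.006,0,.162)]:
    c,s=np.cos(a),np.sin(a);print(p,np.round(proj(W,[x+c*p[0]-s*p[1],y+s*p[0]+c*p[1],z+p[2]]),1))
cv2.imwrite("pics/w2.png",np.hstack([crop(W,270,70,100,160,4)[:, :400],crop(W,310,255,100,115,4)[:,:400] if 0 else cv2.copyMakeBorder(crop(W,310,255,100,115,4),0,180,0,0,0)])[:600])
```

```text
(0, 0.085, 0.036) [319.4  85.2]
(0, 0.085, 0.041) [319.4  85.2]
(0, 0.06, 0.148) [319.7 111. ]
(0, -0.06, 0.148) [319.3 223.9]
(0, 0.025, 0.162) [319.6 149. ]
(0, -0.025, 0.162) [319.5 197.7]
(-0.006, 0, 0.162) [313.5 174. ]
(0.006, 0, 0.162) [325.6 174. ]
```

View pics/w2.png

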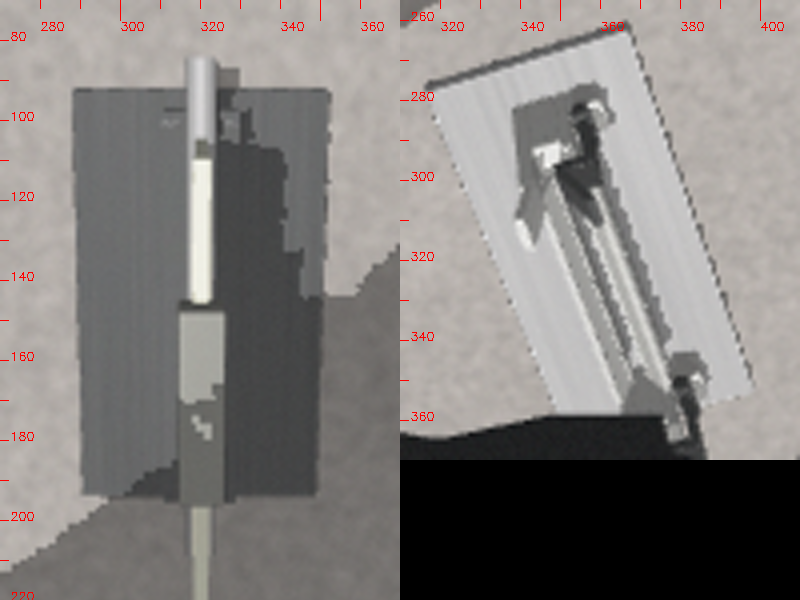

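```bash
python3 -m crank '{"travel":[[0.1,0,-4],[0.2,0.1,-8],[0.2,0.1,-12],[0.2,0.1,-15],[0.2,0.1,-17]],"turn":[[0,0,0],[0,0,0],[0,0,0],[0,0,0],[0,0,0]],"gripper":[0,0,0,0,0]}' 40
python3 -m crank '{"travel":[[0,0,-1.5],[0,0,-2.8],[0,0,-2.8],[0,0,-2.8],[0,0,-2.8]],"turn":[[0,0,0],[0,0,0],[0,0,0],[0,0,0],[0,0,0]],"gripper":[0,0,0.4,0.8,1]}' 40
python3 -m crank '{"travel":[[0,0,0],[0,0,0],[0,0,0],[0,0,0],[0,0,0]],"turn":[[0,0,0],[0,0,0],[0,0,0],[0,0,0],[0,0,0]],"gripper":[1,1,1,1,1]}' 40
```

```text
clock: 2.35
position: [0.5363, 0.2979, 0.1692]
tool_rot: [-3.14, 0.001, 1.438]
force: [0.3, -0.2, 0.6]
grip_width: 0.0856
finger_force: 0.0
clock: 2.85
position: [0.5381, 0.2977, 0.1443]
tool_rot: [3.141, -0.001, 1.436]
force: [-0.4, 0.1, 0.5]
grip_width: 0.0442
finger_force: 0.0
clock: 3.35
position: [0.5379, 0.2976, 0.1439]
tool_rot: [3.141, -0.001, 1.436]
force: [-0.1, -0.5, 5.5]
grip_width: 0.0112
finger_force: 39.3
```

```bash
python3 -m crank '{"travel":[[0,0,2],[0,0,5],[0,0,8],[0,0,11],[0,0,14]],"turn":[[0,0,0],[0,0,0],[0,0,0],[0,0,0],[0,0,0]],"gripper":[1,1,1,1,1]}' 60
python3 -m crank '{"travel":[[0,-3,1],[0.5,-7,2],[1,-11,2],[1.5,-15,2],[2,-19,2]],"turn":[[0,0,2],[0,0,5],[0,0,9],[0,0,14],[0,0,19.7]],"gripper":[1,1,1,1,1]}'
python3 - <<'E'
from h import *
import pickle
from scipy.optimize import least_squares
W,T,S=pickle.load(open("f1.pkl","rb"))
def P(x,p): c,s=np.cos(x[3]),np.sin(x[3]);return [x[0]+c*p[0]-s*p[1],x[1]+s*p[0]+c*p[1],x[2]+p[2]]
h=-.5
pts=[((.045,.1,.0),T,(283.75,172)),((.045,-.1,.0),T,(352.5,154.5)),((-.045,-.1,.0),T,(360.5,184.5)),((-.045,.1,0),T,(290,200)),
((-.045,-.1,0),S,(290.6,258)),((.045,-.1,0),S,(316,275.3)),((.045,.1,0),S,(365.5,234)),
((-.045,.1,0),W,(316.3,277)),((.045,.1,0),W,(367.5,262)),((.045,-.1,0),W,(398,349.5))]
for q in (pts,pts[7:]):
    fz=len(q)>3
    f=lambda x:np.concatenate([proj(f,P(x if fz else [x[0],x[1],.006,x[3]],p))-(np.array(uv)+h) for p,f,uv in q])
    r=least_squares(f,[.565,-.01,.006,.2],loss="soft_l1");print(np.round(r.x,4),np.degrees(r.x[3]));print(np.round(r.fun.reshape(-1,2),1).tolist())
print(bot.observe()["position"])
W=bot.grab_frame("wrist");T=bot.grab_frame("top");S=bot.grab_frame("scene");pickle.dump((W,T,S),open("f2.pkl","wb"))
cv2.imwrite("pics/w3.png",np.hstack([cv2.resize(W["pixels"][:,160:480,::-1],(400,500)),crop(S,275,130,100,125,4)[:500]]))
E
```

```text
clock: 3.85
position: [0.5375, 0.2973, 0.2847]
tool_rot: [3.142, -0.0, 1.436]
force: [0.8, 1.1, -1.7]
grip_width: 0.0108
finger_force: 59.4
clock: 4.35
position: [0.5576, 0.1059, 0.3036]
tool_rot: [3.141, -0.0, 1.784]
force: [0.0, -0.1, -1.9]
grip_width: 0.0114
finger_force: 59.4
[ 0.5656 -0.0117  0.0043  0.2047] 11.731047299171813
[[-0.6, -2.0], [0.2, -0.5], [-0.1, 0.3], [0.2, 1.0], [-0.3, 0.1], [-0.3, 1.0], [0.1, -0.2], [-0.1, -0.3], [-0.5, -0.9], [0.2, 2.0]]
[ 0.5656 -0.011   0.006   0.2027] 11.616173097787962
[[-0.1, -0.1], [-0.2, -0.8], [0.3, 2.5]]
[0.55755688 0.10586107 0.30361106]
```

View pics/w3.png

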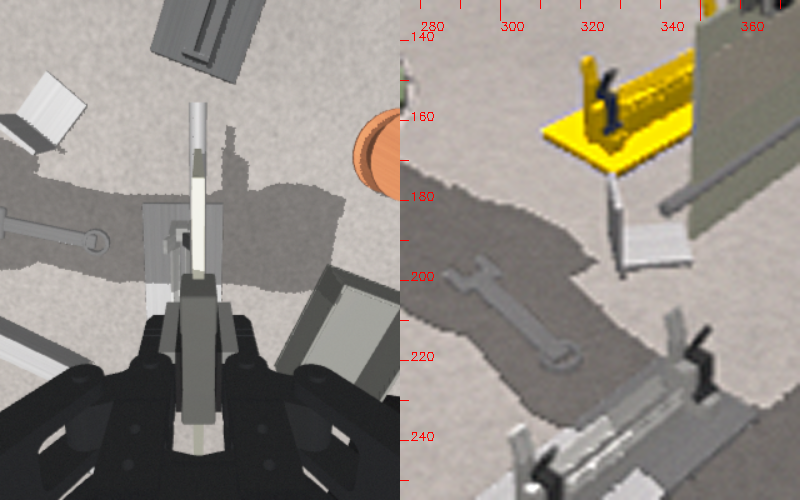

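The card hangs square in the gripper; holder fork visible beneath. Moving over the holder.

```bash
python3 -m crank '{"travel":[[0.2,-3,0],[0.4,-6,0],[0.6,-9,0],[0.8,-11.2,-2],[0.8,-11.7,-5]],"turn":[[0,0,-0.2],[0,0,-0.5],[0,0,-0.5],[0,0,-0.5],[0,0,-0.5]],"gripper":[1,1,1,1,1]}'
python3 -m crank '{"travel":[[0,0,-2],[0,0,-4],[0,0,-6],[0,0,-6],[0,0,-6]],"turn":[[0,0,0],[0,0,0],[0,0,0],[0,0,0],[0,0,0]],"gripper":[1,1,1,1,1]}'
python3 - <<'E'
from h import *
import pickle
o=bot.observe();print(o["position"],o["tool_rot"][2]-np.pi/2,o["force"])
W=bot.grab_frame("wrist");T=bot.grab_frame("top");S=bot.grab_frame("scene");pickle.dump((W,T,S),open("f3.pkl","wb"))
a=crop(W,270,60,100,125,4);b=crop(S,280,160,100,125,4)
cv2.imwrite("pics/w4.png",np.hstack([a,b]))
E
```

```text
clock: 5.0
position: [0.5666, -0.0115, 0.2541]
tool_rot: [3.138, 0.001, 1.768]
force: [1.3, 0.5, -2.1]
grip_width: 0.0108
finger_force: 59.4
clock: 5.5
position: [0.5659, -0.009, 0.1937]
tool_rot: [-3.141, -0.0, 1.772]
force: [0.0, 0.4, -1.4]
grip_width: 0.0112
finger_force: 59.4
[ 0.56587886 -0.00903575  0.19373078] 0.20084329623772046 [ 0.04655296  0.38951829 -1.36872091]
```

View pics/w4.png

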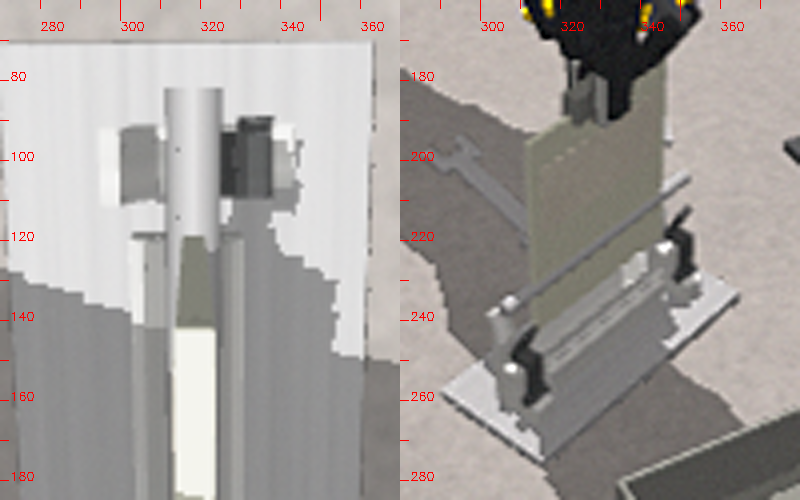

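Left half: rod at (315,100) is centred in the fork (295–342) and card over the slot; right half: the same from the side. Pushing down.

```bash
python3 -m crank '{"travel":[[0,-0.2,-0.7],[0,-0.2,-1.3],[0,-0.2,-1.9],[0,-0.2,-2.3],[0,-0.2,-2.6]],"turn":[[0,0,0],[0,0,0],[0,0,0],[0,0,0],[0,0,0]],"gripper":[1,1,1,1,1]}' 80
python3 -m crank '{"travel":[[0,0,-0.4],[0,0,-0.8],[0,0,-1.2],[0,0,-1.5],[0,0,-1.7]],"turn":[[0,0,0],[0,0,0],[0,0,0],[0,0,0],[0,0,0]],"gripper":[1,1,1,1,1]}'
python3 -m crank '{"travel":[[0,0,-0.2],[0,0,-0.4],[0,0,-0.6],[0,0,-0.6],[0,0,-0.6]],"turn":[[0,0,0],[0,0,0],[0,0,0],[0,0,0],[0,0,0]],"gripper":[1,1,1,1,1]}'
```

```text
clock: 6.15
position: [0.5655, -0.0116, 0.1667]
tool_rot: [-3.141, -0.0, 1.771]
force: [-0.6, -0.6, -1.0]
grip_width: 0.0106
finger_force: 82.8
clock: 6.65
position: [0.5654, -0.0116, 0.1498]
tool_rot: [-3.141, -0.0, 1.771]
force: [-2.1, -0.5, -2.1]
grip_width: 0.0105
finger_force: 82.6
clock: 7.15
position: [0.5663, -0.0115, 0.1449]
tool_rot: [3.14, 0.0, 1.772]
force: [-1.8, -0.1, 6.5]
grip_width: 0.0104
finger_force: 84.0
```

```bash
python3 -m crank '{"travel":[[0,0,-0.1],[0,0,-0.2],[0,0,-0.2],[0,0,-0.2],[0,0,-0.2]],"turn":[[0,0,0],[0,0,0],[0,0,0],[0,0,0],[0,0,0]],"gripper":[1,1,1,1,1]}'
python3 - <<'E'
from h import *
S=bot.grab_frame("scene");T=bot.grab_frame("top");W=bot.grab_frame("wrist")
cv2.imwrite("pics/w5.png",np.hstack([crop(W,270,60,100,125,4),crop(S,280,180,100,100,4) if 0 else crop(S,280,160,100,125,4)]))
E
```

```text
clock: 7.65
position: [0.5674, -0.0113, 0.1446]
tool_rot: [3.137, -0.0, 1.772]
force: [-6.1, 2.7, 35.0]
grip_width: 0.0103
finger_force: 88.5
```

View pics/w5.png

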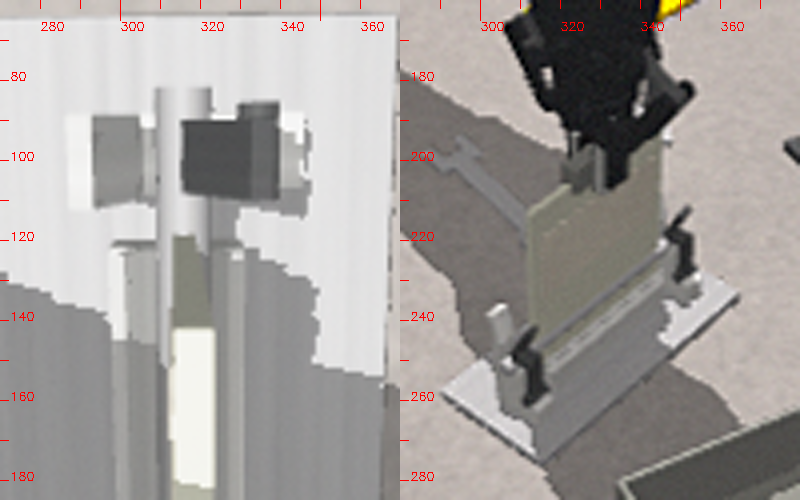

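Left: the black jaw (≈(327,100)) has sprung back over the rod; right: rod down in both forks. Seated; release.

```bash
python3 -m crank '{"travel":[[0,0,0.2],[0,0,0.25],[0,0,0.25],[0,0,0.25],[0,0,0.25]],"turn":[[0,0,0],[0,0,0],[0,0,0],[0,0,0],[0,0,0]],"gripper":[1,1,0.5,0,0]}' 40
python3 -m crank '{"travel":[[0,0,0],[0,0,0],[0,0,0],[0,0,1],[0,0,4]],"turn":[[0,0,0],[0,0,0],[0,0,0],[0,0,0],[0,0,0]],"gripper":[0,0,0,0,0]}'
python3 -m crank '{"travel":[[0,0,4],[0,0,8],[0,-3,11],[0,-7,12],[0,-11,12]],"turn":[[0,0,0],[0,0,0],[0,0,7],[0,0,15],[0,0,23]],"gripper":[0,0,0,0,0]}'
python3 -m crank '{"travel":[[-0.5,-3,0],[-1,-6,0],[-2,-10,0],[-3,-14,0],[-3.3,-17.3,0]],"turn":[[0,0,8],[0,0,16],[0,0,24],[0,0,32],[0,0,40]],"gripper":[0,0,0,0,0]}'
python3 -m crank '{"travel":[[0,0,-3],[0,0,-6],[0,0,-8],[0,0,-8],[0,0,-8]],"turn":[[0,0,8],[0,0,8.5],[0,0,8.5],[0,0,8.5],[0,0,8.5]],"gripper":[0,0,0,0,0]}'
python3 - <<'E'
from h import *
import pickle
o=bot.observe();print(o["position"],o["tool_rot"],o["qpos"])
W=bot.grab_frame("wrist");T=bot.grab_frame("top");S=bot.grab_frame("scene");pickle.dump((W,T,S),open("f4.pkl","wb"))
print(proj(W,[.5333,-.2944,.026]),proj(W,[.499,-.292,.028]))
a=cv2.resize(W["pixels"][:,160:480,::-1],(400,500));b=crop(S,280,160,100,125,4)
cv2.imwrite("pics/w6.png",np.hstack([a,b]))
E
```

```text
clock: 8.3
position: [0.5657, -0.0116, 0.1446]
tool_rot: [-3.142, 0.0, 1.772]
force: [0.6, -0.1, 0.6]
grip_width: 0.0537
finger_force: 0.0
clock: 8.8
position: [0.5645, -0.0116, 0.1839]
tool_rot: [-3.138, -0.0, 1.771]
force: [0.2, -0.1, -0.4]
grip_width: 0.0853
finger_force: 0.0
clock: 9.3
position: [0.5662, -0.1228, 0.3077]
tool_rot: [3.139, 0.002, 2.18]
force: [0.7, -0.2, -0.0]
grip_width: 0.0854
finger_force: 0.0
clock: 9.8
position: [0.5313, -0.2971, 0.3058]
tool_rot: [-3.141, 0.001, 2.875]
force: [0.6, 0.0, -0.0]
grip_width: 0.0853
finger_force: 0.0
clock: 10.3
position: [0.5329, -0.2948, 0.2259]
tool_rot: [-3.141, 0.0, 3.019]
force: [-0.1, 0.4, 0.7]
grip_width: 0.0853
finger_force: 0.0
[ 0.5328579  -0.29482273  0.22589429] [-3.14118954e+00  4.37335276e-04  3.01915018e+00] [ 0.29087101  0.50702915  0.17002325  1.65825598 -0.09852299  0.98414923
  1.94281232]
[318.18631118 165.56829387] [316.43477359 133.84802698]
```

View pics/w6.png

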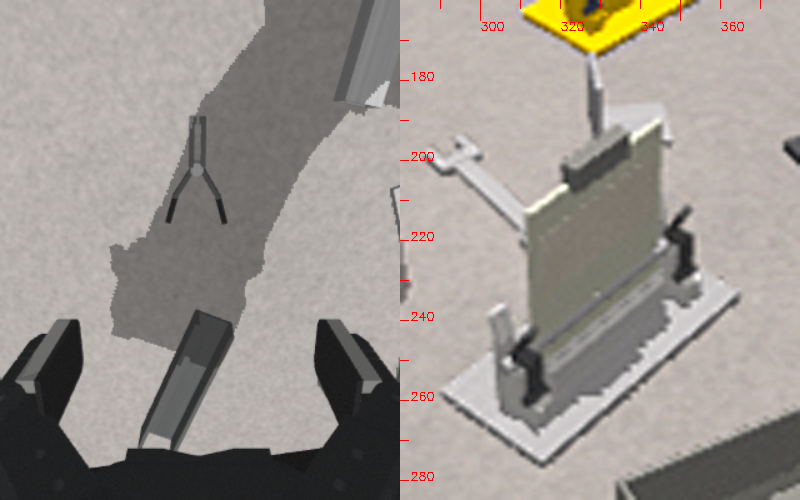

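Left: clip seen with pin at wrist px (317.6,135), grips centred at (298,168) and (337,168), jaws up-image; nothing within finger reach. Right: card stands seated and free.

Run:
```python
from h import *
import pickle
W,T,S=pickle.load(open("f4.pkl","rb"))
for n,u,v,z in(("gl",298,168,.026),("gr",336.8,168,.026),("pin",317.6,135.2,.028),("jaw",317.6,94.4,.026),("mid",317.4,168,.026)):print(n,onz(W,u,v,z))
print("pin tri",tri((W,317.6,135.2),(T,425.1,197),(S,218.9,273.2)))
```

```text
gl [ 0.53329328 -0.31647687  0.026     ]
gr [ 0.53845654 -0.2746791   0.026     ]
pin [ 0.50053988 -0.29096566  0.028     ]
jaw [ 0.46013219 -0.28594961  0.026     ]
mid [ 0.53587485 -0.29557842  0.026     ]
pin tri [ 0.49993978 -0.29187512  0.02540278]
```

```bash
python3 -m crank '{"travel":[[0.2,-0.1,-4],[0.45,-0.15,-8],[0.45,-0.15,-12],[0.45,-0.15,-16],[0.45,-0.15,-19]],"turn":[[0,0,0],[0,0,0],[0,0,0],[0,0,0],[0,0,0]],"gripper":[0,0,0,0,0]}' 40
python3 -m crank '{"travel":[[0,0,-1.5],[0,0,-2.5],[0,0,-3.1],[0,0,-3.3],[0,0,-3.3]],"turn":[[0,0,0],[0,0,0],[0,0,0],[0,0,0],[0,0,0]],"gripper":[0,0,0,0,0.3]}'
python3 -m crank '{"travel":[[0,0,0],[0,0,0],[0,0,0],[0,0,0],[0,0,0]],"turn":[[0,0,0],[0,0,0],[0,0,0],[0,0,0],[0,0,0]],"gripper":[0.4,0.5,0.6,0.8,1]}'
python3 -m crank '{"travel":[[0,0,0],[0,0,0],[0,0,0],[0,0,0],[0,0,0]],"turn":[[0,0,0],[0,0,0],[0,0,0],[0,0,0],[0,0,0]],"gripper":[1,1,1,1,1]}'
```

```text
clock: 10.95
position: [0.5373, -0.2959, 0.0335]
tool_rot: [3.142, 0.0, 3.02]
force: [0.3, -0.6, -0.0]
grip_width: 0.085
finger_force: 0.0
clock: 11.45
position: [0.5377, -0.2963, 0.0026]
tool_rot: [-3.141, 0.001, 3.019]
force: [0.0, -0.1, 0.1]
grip_width: 0.0733
finger_force: 0.0
clock: 11.95
position: [0.5385, -0.297, 0.0035]
tool_rot: [-3.14, 0.003, 3.019]
force: [-0.5, -0.8, 15.0]
grip_width: 0.0262
finger_force: 38.7
clock: 12.45
position: [0.5385, -0.297, 0.0035]
tool_rot: [-3.14, 0.003, 3.019]
force: [1.5, -1.1, 15.5]
grip_width: 0.0264
finger_force: 38.7
```

```bash
python3 -m crank '{"travel":[[0,0,0.5],[0,0,2],[0,0,5],[0,0,8.5],[0,0,11.7]],"turn":[[0,0,0],[0,0,0],[0,0,0],[0,0,0],[0,0,0]],"gripper":[1,1,1,1,1]}' 60
python3 -m crank '{"travel":[[1,1,0],[2,3,0],[4,5,0],[5.5,7.5,0],[6.6,9.9,0]],"turn":[[0,0,-8],[0,0,-16],[0,0,-24],[0,0,-32],[0,0,-40]],"gripper":[1,1,1,1,1]}'
python3 -m crank '{"travel":[[0,0,0],[0,0,0],[0,0,0],[0,0,0],[0,0,0]],"turn":[[0,0,-8],[0,0,-16],[0,0,-24],[0,0,-31.4],[0,0,-31.4]],"gripper":[1,1,1,1,1]}'
python3 - <<'E'
from h import *
import pickle
o=bot.observe();print(o["position"],o["tool_rot"],o["grip_width"],o["finger_force"])
W=bot.grab_frame("wrist");T=bot.grab_frame("top");S=bot.grab_frame("scene");pickle.dump((W,T,S),open("f5.pkl","wb"))
a=crop(W,220,60,100*2,250,2);b=crop(S,240,180,100,125,4)
cv2.imwrite("pics/w7.png",np.hstack([a,b]))
E
```

```text
clock: 12.95
position: [0.5371, -0.2961, 0.1213]
tool_rot: [-3.141, 0.001, 3.019]
force: [0.4, 0.0, -1.1]
grip_width: 0.0254
finger_force: 59.1
clock: 13.45
position: [0.604, -0.1958, 0.1199]
tool_rot: [3.141, 0.0, 2.316]
force: [-0.1, -0.1, -1.2]
grip_width: 0.0251
finger_force: 59.1
clock: 13.95
position: [0.6033, -0.1966, 0.1196]
tool_rot: [3.141, -0.0, 1.771]
force: [-1.0, 0.5, -1.2]
grip_width: 0.0256
finger_force: 59.1
[ 0.60327216 -0.19660523  0.1195882 ] [ 3.14127469e+00 -1.70997271e-04  1.77129994e+00] 0.02557493209805056 59.11710441112518
```

View pics/w7.png

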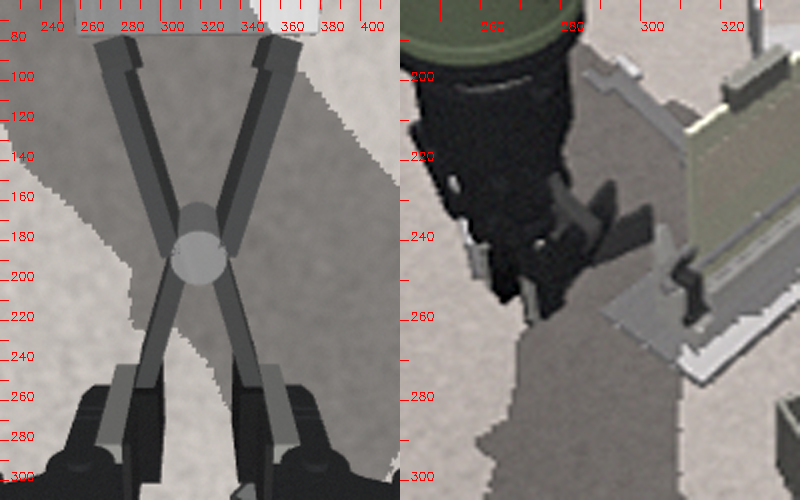

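The clip is held wide open and symmetric: pin (319,188), tips (279,80) and (358,80) in the wrist picture.

Run:
```python
from h import *
import pickle
W,T,S=pickle.load(open("f5.pkl","rb"))
p=bot.observe()["position"];c=np.array([.5657,-.0116]);a=.201
ey=np.array([-np.sin(a),np.cos(a)]);ex=np.array([np.cos(a),np.sin(a)])
q=lambda n,P:print(n,"card x,y mm",np.round([(P[:2]-c)@ex*1e3,(P[:2]-c)@ey*1e3],1))
for n,u,v,z in(("pin",319,188.5,.144),("ta",279,80,.142),("tb",358.5,80,.142)):q(n,onz(W,u,v,z))
q("tcp",p);print(ex,ey)
```

```text
pin card x,y mm [   0.6 -145. ]
ta card x,y mm [ -13.4 -105.7]
tb card x,y mm [  14.5 -105.7]
tcp card x,y mm [  -0.2 -189.1]
[0.97986742 0.1996493 ] [-0.1996493   0.97986742]
```

```bash
python3 -m crank '{"travel":[[-0.3,1.5,0],[-0.6,3,0],[-0.9,4.5,0],[-1.2,6,0],[-1.45,7.1,0]],"turn":[[0,0,0],[0,0,0],[0,0,0],[0,0,0],[0,0,0]],"gripper":[1,1,1,1,1]}'
python3 -m crank '{"travel":[[0,0,0],[0,0,0],[0,0,0],[0,0,0],[0,0,0]],"turn":[[0,0,0],[0,0,0],[0,0,0],[0,0,0],[0,0,0]],"gripper":[1,1,1,1,1]}'
python3 - <<'E'
from h import *
import pickle
W=bot.grab_frame("wrist");S=bot.grab_frame("scene");T=bot.grab_frame("top");pickle.dump((W,T,S),open("f6.pkl","wb"))
cv2.imwrite("pics/w8.png",np.hstack([crop(W,220,20,200,250,2),crop(S,265,160,100,125,4)]))
E
```

```text
clock: 14.6
position: [0.5885, -0.124, 0.1188]
tool_rot: [-3.142, -0.001, 1.775]
force: [0.5, -0.5, -1.1]
grip_width: 0.0254
finger_force: 59.1
clock: 15.1
position: [0.5887, -0.1266, 0.1187]
tool_rot: [-3.141, 0.0, 1.773]
force: [0.3, 0.5, -0.5]
grip_width: 0.0253
finger_force: 59.1
```

View pics/w8.png

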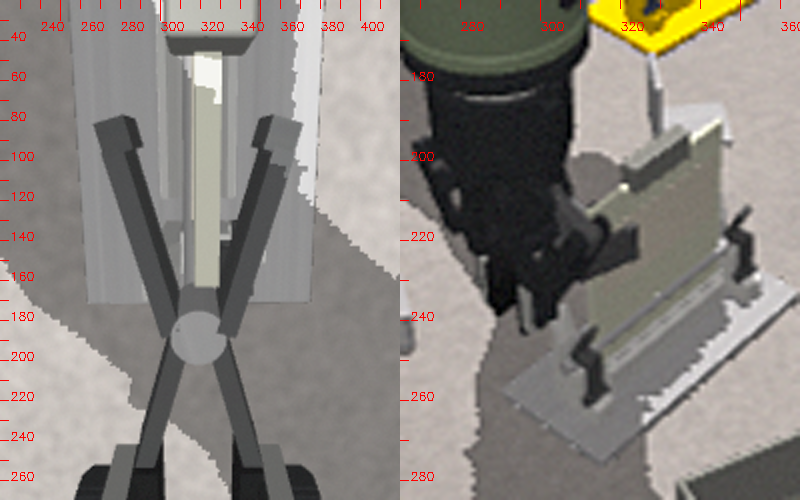

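The card edge is inside the gaping jaws, but it sits about 1 mm right of the midline and close to the narrow end by the pin (crop (206,280)). I'll back out 9 mm and centre it.

```bash
python3 -m crank '{"travel":[[0.1,-0.2,0],[0.15,-0.45,0],[0.25,-0.7,0],[0.28,-0.86,0],[0.28,-0.86,0]],"turn":[[0,0,0],[0,0,0],[0,0,0],[0,0,0],[0,0,0]],"gripper":[1,1,1,1,1]}'
python3 -m crank '{"travel":[[0,0,0],[0,0,0],[0,0,0],[0,0,0],[0,0,0]],"turn":[[0,0,0],[0,0,0],[0,0,0],[0,0,0],[0,0,0]],"gripper":[1,1,1,1,1]}'
python3 - <<'E'
from h import *
o=bot.observe();p=o["position"]
W=bot.grab_frame("wrist")
c=np.array([.5657,-.0116]);a=.201
ey=np.array([-np.sin(a),np.cos(a)]);ex=np.array([np.cos(a),np.sin(a)])
print("tcp card y",(p[:2]-c)@ey*1e3,"-> tips",(p[:2]-c)@ey*1e3+83.4,"pin",(p[:2]-c)@ey*1e3+44.1)
for s in(1,-1):  # card's near corner thickness edges
  print(proj(W,np.r_[c-.06*ey+s*.002*ex,.158]))
cv2.imwrite("pics/w9.png",crop(W,260,40,120,170,4)[:600])
E
```

```text
clock: 15.75
position: [0.5915, -0.1351, 0.1188]
tool_rot: [-3.142, 0.0, 1.773]
force: [0.8, -1.1, -1.7]
grip_width: 0.0253
finger_force: 59.1
clock: 16.25
position: [0.5915, -0.1346, 0.1188]
tool_rot: [3.142, 0.0, 1.773]
force: [0.4, 0.2, -1.1]
grip_width: 0.0254
finger_force: 59.1
tcp card y -125.72179662117198 -> tips -42.32179662117197 pin -81.62179662117197
[321.26835029 136.62129998]
[308.72065111 136.61005297]
```

View pics/w9.png

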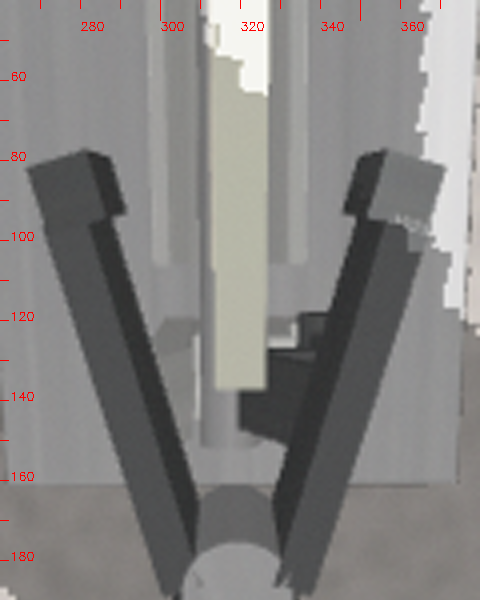

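The card edge (wrist px u 313–327, near corner v≈137) sits centred and clear between the open jaws. Tips are about 18 mm in from the edge, and the forces show no contact. Handing in.

```bash
python3 -c "
from workcell import bot
print(bot.job_done())"
```

```text
the job is handed in; nothing more can be done
None
```

I've handed the job in at about 16 s of the 64 s, but the system returned no verdict: the card is snapped into both fork clips of the grey holder and released, and the gripper is holding the spring clip wide open around the card's edge on the robot's right, above the rod, touching neither card nor holder as far as the last picture and force readings show.

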